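# Seat the filter cassette, then set and lock the vacuum regulator

## Task

Swing both orange ejector levers of the white dock fully inward so that the lilac filter cassette is seated fully home. Then turn the navy regulator knob, still pushed in, until its red pointer is at the green tab, and pull the knob straight up, all the way out, to lock it there. Leave the green tab and everything else on the bench where they are, and let go of everything at the end.

Things in the scene. Friction and masses are not known exactly. Their poses are not given: they have to be found in the camera images.
- dock: white filter dock, fixed to the bench, 140 x 230 x 55 mm (x, y, z). Origin: centre of its underside, on the bench. It stands left or right of the regulator and is turned up to 0.25 rad. Its own y axis runs along the cassette slot, from lever_b to lever_a; its z is up. The upright lilac cassette stands in the middle, an orange ejector lever at each end of it
- cassette (a joint): height of the lilac cassette (22 x 112 mm block) above fully seated, m: 0 = fully home, 0.010 = lifted as found. It slides only up and down, on springs (about 1.5 N up when lifted, 3.5 N up when seated), and stays down only while a lever is in. Its top face is 108 mm above the bench when seated, 118 mm when lifted
- lever_a (a joint): ejector lever at the dock's +y end, rad: 0 = upright, fully inward (its stop), 0.9 = leaning fully outward, away from the cassette, along the dock's +y. Found at 0.55 to 0.9. The lever is a flat orange bar 20 mm wide (dock x), 9 mm thick, reaching 80 mm above its pivot. It is stiff and stays where it is left: 3 to 7 N at its upper half. Over the last 0.43 rad its steel nose presses the cassette down; either lever alone presses it home
- lever_b (a joint): the same lever mirrored, at the dock's -y end; 0 = upright, 0.9 = leaning fully outward along the dock's -y
- lever_a_pivot (a point): hinge axis of lever_a (parallel to the dock's x axis), on the lever's centre line, 68 mm above the bench, 88 mm from the dock's centre
- lever_b_pivot (a point): hinge axis of lever_b, 68 mm above the bench, 88 mm from the dock's centre
- lever_a_tip (a point): middle of the free upper end of lever_a, 80 mm from its pivot
- lever_b_tip (a point): middle of the free upper end of lever_b, 80 mm from its pivot
- regulator: grey vacuum regulator, fixed to the bench, 170 x 160 x 70 mm. Origin: centre of its underside, on the bench. Upright dial axis through its centre; on its top, from below: black mark ring 138 mm across with a green tab (to 79 mm above the bench), a white skirt 104 mm across (top 80 mm above the bench) with a red pointer, then the knob
- dial_axis (a point): a point on the dial's upright axis, 80 mm above the bench (top of the skirt)
- knob_turn (a joint): turn of the knob with its skirt and red pointer, rad, 0 to 3.0, growing CLOCKWISE seen from above. At 0 the pointer points along the regulator's +y. Found at 0 to 0.7. It stays where it is left; about 0.08 N m to turn
- mark (a joint): where the green tab stands, rad, same zero and sense as knob_turn: the pointer is at the middle of the tab when knob_turn equals mark. Between 1.2 and 2.5. The ring is stiff (1.5 N m) and is to be left alone
- knob_pull (a joint): how far the knob is pulled up out of the skirt, m: 0 = in (as found), 0.014 = fully out at its stop. About 5 N moves it, and it stays where it is left. A yellow collar shows below it when out. It can slide and turn independently, so nothing stops it from being turned off the mark when out
- knob_grip (a point): on the axis of the ribbed navy knob, 28 mm above its lower face, where to grip it. The knob is a cylinder 52 mm in diameter and 48 mm high, its lower face 82 mm and its top 130 mm above the bench when in; it can be gripped at any yaw
- pointer (a point): outer tip of the red pointer, 54 mm from the dial axis
- mark_tab (a point): middle of the inner part of the green tab, 54 mm from the dial axis; the tab is 18 mm wide across the radius
- tube_rack: bystander: white tube rack 110 x 220 mm, 97 mm high, full of capped blood tubes; left side of the bench. Origin: centre of its underside
- tray: bystander: lilac open tray 220 x 190 x 75 mm with a few tubes in it; right side of the bench. Origin: centre of its underside
- jug: bystander: brown reagent jug 85 x 100 mm, 160 mm high; right side, beyond the tray. Origin: centre of its underside
- bottle_1: bystander: clear glass bottle, brass cap, 64 mm across, 110 mm high; beyond the left-hand unit. Origin: centre of its underside
- bottle_2: bystander: second clear glass bottle, 64 mm across, 150 mm high; left, beyond the rack. Origin: centre of its underside
- bowl: bystander: blue bowl 100 mm across, 45 mm high; beyond the right-hand unit. Origin: centre of its underside
- carton: bystander: white and teal carton 42 x 42 x 70 mm; in front of the robot, at the near end of the gap between the units. Origin: centre of its underside
- sample_jar: bystander: clear jar with red lid, 56 mm across, 60 mm high; beyond the gap between the units. Origin: centre of its underside

How it is judged:
By the outcome, as a careful person would: the job done as asked, in the order asked, and still so for the second after the job is handed in, with the robot touching nothing.
It also fails if it takes over 72 s, if anything falls off the work surface, if the arm or the gripper's body presses on something with over 40 N, if the wrist force passes 120 N, or if a joint passes its speed limit or range.

## Robot

A 6-joint arm with a two-finger parallel gripper is mounted at the origin on the work surface. World frame = base frame: x ahead of the robot, y to its left, z up, the work surface at z = 0. Lengths are in m, angles in rad, forces in N, time in s.
With the tool pointing down it reaches from about 0.225 to 0.875 m from the base axis. Payload 3.4 kg.
Tool frame: the origin (TCP) lies midway between the tips of the shut fingers; the grasp point (between the pads) lies 19 mm behind it; z points along the fingers, y is the direction in which the jaws open and shut (so a half turn about z gives the same grasp; the last joint's range is limited). The gripper opens to 85 mm and grips with 20 to 120 N. Pads are 22 mm wide; open, the fingers measure 114 mm over their backs; the gripper's body (76 mm by 85 mm) begins 54 mm behind the grasp point. The pads swing forward as they close: fully open they stand 13 mm farther back than shut.
Start: joints at [1.109, 0.276, 1.505, -0, 1.361, -0.121], TCP at [0.192, 0.542, 0.231] pointing down, gripper open.
Joint ranges: [-2.89, 2.89], [-0.75, 2.08], [0.22, 2.7], [-1.18, 4.32], [0.11, 2.71], [-2.7, 2.7]. Speed limits (rad/s): [2.57, 2.57, 3.14, 3.14, 3.14, 3.14].

## Interface

Orientations are given as a rotation vector (axis times angle).
In Python, from bench import ctrl gives the robot as it stands.
- The arm moves only by the tool carry_out, never from a script. Its arguments are lists of equal length, an entry for each row: "xyz": the shift along the tool's x, y, z in mm, a list of three; "turn": the turn about the tool's z in rad. In form: {"xyz": [[x, y, z], ...], "turn": [turn, ...]}. A call has 1 to 8 rows; each row shifts and turns the pose as measured when the row begins, along the tool's axes as they then stand; what a row does not reach is not made up. A row lasts 1/8 s, in which the tool goes at most 62.5 mm and 10.7 degrees, less where a joint would pass 70% of its speed; a pose out of reach is approached as far as the arm can. A call with a gripper value outside its range is refused whole. "hand" is the opening in per cent of the stroke, from 0 (shut) to 100 (fully open), set as the call begins (left out, the last holds). The fingers move at their own pace and stop on an object; "newtons" is the grip in N (left out, the last holds). Time passes only in rows, so rows that do not move let the fingers close. It gives the time, the measured TCP pose, the force and the opening at its end, in the units of the state.
- ctrl.get_obs(): the state, without advancing time (a new reading comes with each control period).
- ctrl.snapshot(name): name is "side" or "top"; returns a dict with "color" (400x640x3 uint8, red, green, blue), "depth" (400x640 float32, m along the optical axis (not along the pixel's ray), 0 where there is no reading), "fx", "fy", "cx", "cy" (pixels), "dist" ([k1, k2, p1, p2, k3] as OpenCV has them; the pictures are not rectified), "eye" and "attitude" of the camera in the world. Camera axes: x right, y up, looking along -z (the intrinsics and any distortion apply to the point x, -y, -z); pixel columns grow to the right and rows downward; lengths in m; the calibration is good to about 2 mm. A picture is of the moment at which its call begins.
- ctrl.close_job(): hands the job in, once; it reports no verdict.
The state is a dict: "time": time; "joint_positions": joint angles; "dq": joint speeds; "joint_torque": joint torques, N m; "position": TCP position; "tcp_rot": TCP orientation; "wrist_force": force on the tool from outside, world axes, zero at the start; "torque": the same for the moment, N m; "opening": opening from 0.0 (shut) to 1.0 (fully open).
Only numpy, scipy, OpenCV 4.12 (cv2) and the standard library are available. Lean on these libraries where they do the work, as an engineer would, in place of code of your own. Each camera call takes 0.05 s, during which the arm holds its last target.

## Working session

There is one attempt and no reset: what is moved stays moved. The work goes in short steps, Python scripts to look and compute and a tool call to move; the robot and the scene stay as the last step left them, time stands still between calls to the robot, and variables do not carry over. Pictures are saved under pics/ and viewed, and the job is handed in when it is done.

Besides the shell and the picture viewer there is one more tool, called after "Request:" as name(argument=value, ...) on one line, values as JSON. carry_out: Moves the arm, as the interface text tells. Its arguments: {"type":"object","properties":{"xyz":{"type":"array","items":{"type":"array","items":{"type":"number"}}},"turn":{"type":"array","items":{"type":"number"}},"hand":{"type":"number"},"newtons":{"type":"number"}},"required":["xyz","turn"]}

```bash
ls; mkdir -p pics
python3 - <<'E'
from bench import ctrl
import cv2,numpy as np
print(ctrl.get_obs())
for n in("top","side"):
    s=ctrl.snapshot(n)
    cv2.imwrite(f"pics/{n}0.png",s["color"][:,:,::-1])
    np.savez(f"{n}0.npz",**s)
    print(n,{k:v for k,v in s.items() if k not in("color","depth")}, (s["depth"]>0).mean())
E
```

```text
pics
{'time': 0.0, 'joint_positions': array([ 1.10899848e+00,  2.76587648e-01,  1.50612605e+00,  3.41627597e-05,
        1.36068856e+00, -1.20993190e-01]), 'dq': array([-4.66206926e-04, -1.50255692e-03,  1.41783823e-03, -2.34878453e-03,
       -2.01049392e-03,  5.39023564e-05]), 'joint_torque': array([-2.62001377e-03, -4.16767466e+01, -2.45803696e+01, -5.28885539e-04,
        1.09200308e-02,  7.49670448e-06]), 'position': array([0.19194755, 0.54146394, 0.23044672]), 'tcp_rot': array([-5.32665004e-01, -3.09554483e+00,  2.70714350e-03]), 'wrist_force': array([ 0.2647774 , -1.19165836, -0.02655318]), 'torque': array([-0.00461876,  0.00637412, -0.01089545]), 'opening': 1.0001481190081432}
top {'fx': 370.63830671872756, 'fy': 370.63830671872756, 'cx': 318.52107419004307, 'cy': 203.76252274751704, 'dist': array([0.00887524, 0.        , 0.        , 0.        , 0.        ]), 'eye': array([0.47161075, 0.0393651 , 1.27964489]), 'attitude': array([ 0.05627348, -0.07989825, -1.55853402])} 0.9962109375
side {'fx': 503.6518576283977, 'fy': 503.6518576283977, 'cx': 315.67095025351966, 'cy': 198.25603046536705, 'dist': array([-0.10861609,  0.        ,  0.        ,  0.        ,  0.        ]), 'eye': array([ 0.512833  , -0.93442955,  1.27808695]), 'attitude': array([ 0.69345117, -0.01992311, -0.07984084])} 0.99588671875
```

View pics/top0.png

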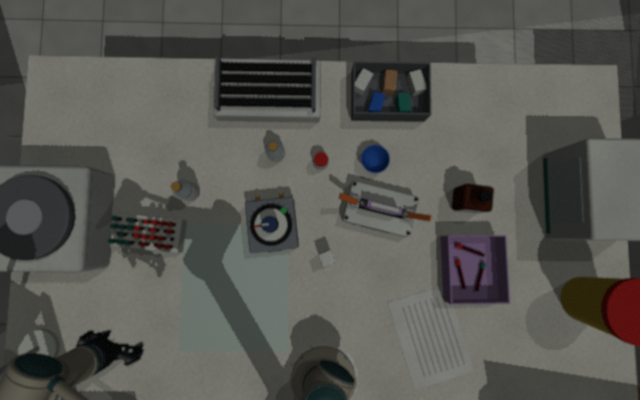

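View pics/side0.png

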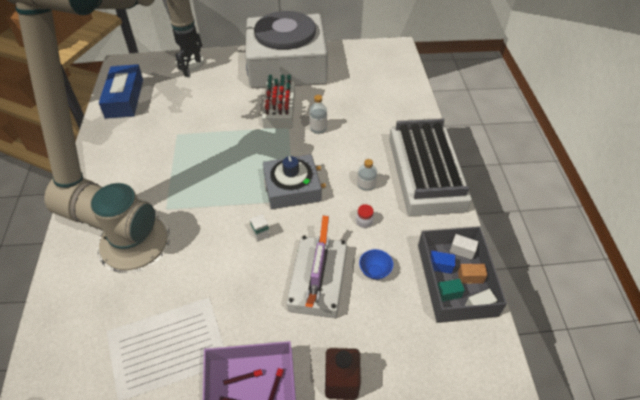

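```bash
cat > h.py <<'E'
import numpy as np,cv2
from scipy.spatial.transform import Rotation as R
def load(f): return dict(np.load(f))
def K(s): return np.array([[s["fx"],0,s["cx"]],[0,s["fy"],s["cy"]],[0,0,1.]])
F=np.diag([1,-1,-1.])
def rays(s,uv):
    p=cv2.undistortPoints(np.array(uv,float).reshape(-1,1,2),K(s),s["dist"]).reshape(-1,2)
    d=np.c_[p,np.ones(len(p))]
    return (R.from_rotvec(s["attitude"]).as_matrix()@F@d.T).T   # depth-1 scaled
def onz(s,uv,z):
    d=rays(s,uv); e=s["eye"]; return e+d*((z-e[2])/d[:,2])[:,None]
def cloud(s,uv):
    uv=np.array(uv,int).reshape(-1,2); d=rays(s,uv); return s["eye"]+d*s["depth"][uv[:,1],uv[:,0]][:,None]
def proj(s,P):
    P=np.array(P,float).reshape(-1,3); M=(R.from_rotvec(s["attitude"]).as_matrix()@F).T
    return cv2.projectPoints((P-s["eye"])@M.T,np.zeros(3),np.zeros(3),K(s),s["dist"])[0].reshape(-1,2)
def crop(s,x0,y0,x1,y1,k,f):
    im=s["color"][y0:y1,x0:x1,::-1]; im=cv2.convertScaleAbs(im,alpha=1.5)
    cv2.imwrite(f,cv2.resize(im,None,fx=k,fy=k,interpolation=cv2.INTER_CUBIC))
def mask(s,h0,h1,smin=90,vmin=40,box=None):
    hsv=cv2.cvtColor(s["color"],cv2.COLOR_RGB2HSV); h=hsv[...,0].astype(int)
    m=((h>=h0)&(h<=h1)) if h0<=h1 else ((h>=h0)|(h<=h1))
    m&=(hsv[...,1]>=smin)&(hsv[...,2]>=vmin)
    if box is not None:
        b=np.zeros_like(m); b[box[1]:box[3],box[0]:box[2]]=1; m&=b
    return m
E
python3 - <<'E'
from h import *
t=load("top0.npz");s=load("side0.npz")
crop(t,230,150,450,270,3.6,"pics/t1.png")
crop(s,250,130,410,330,3,"pics/s1.png")
E
```

```text
(no output)
```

View pics/t1.png

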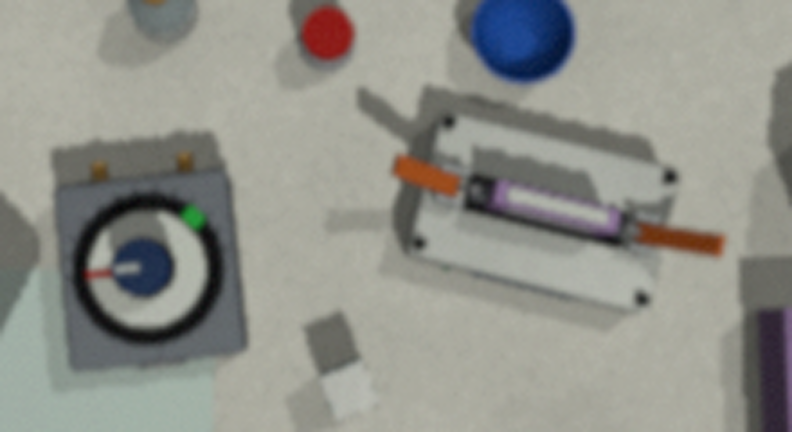

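View pics/s1.png

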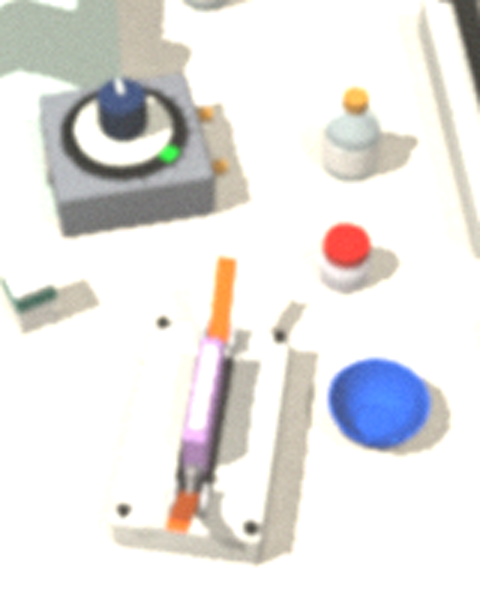

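```bash
cat > meas.py <<'E'
from h import *
import sys
def cen(m):
    n,l,st,c=cv2.connectedComponentsWithStats(m.astype(np.uint8)); i=1+np.argmax(st[1:,4]); return c[i],st[i],l==i
def levers(t,verbose=True):
    out={}
    for nm,box in(("a",(330,170,362,225)),("b",(395,190,445,235))):
        m=mask(t,3,15,130,50,box)
        c,st,mm=cen(m); ys,xs=np.nonzero(mm); P=cloud(t,np.c_[xs,ys])
        out[nm]=P
        if verbose: print(nm,"px",c,st,"zrange",np.percentile(P[:,2],[5,50,95]))
    return out
if __name__=="__main__":
    t=load(sys.argv[1]);s=load(sys.argv[2])
    for nm,P in levers(t).items():
        c=P.mean(0);u=np.linalg.svd(P-c,full_matrices=False)[2][0]; k=(P-c)@u
        print(nm,"c",c.round(4),"dir",u.round(3),"ends",(c+u*k.min()).round(4),(c+u*k.max()).round(4))
    hsv=cv2.cvtColor(t["color"],cv2.COLOR_RGB2HSV)
    for nm,(a,b,z,sm,vm) in dict(tab=(50,75,.079,120,60),red=(170,8,.081,110,60),knob=(105,125,.130,80,20)).items():
        for q,S,box in(("top",t,(240,185,300,255)),("side",s,(255,145,330,210))):
            m=mask(S,a,b,sm,vm,box)
            if m.sum()<2: print(nm,q,"none");continue
            c,st,mm=cen(m); print(nm,q,c.round(1),st,onz(S,[c],z)[0].round(4))
    # cassette lilac
    m=mask(t,125,160,40,50,(355,190,410,225)); c,st,mm=cen(m);ys,xs=np.nonzero(mm);P=cloud(t,np.c_[xs,ys]);
    r=cv2.minAreaRect(np.c_[xs,ys].astype(np.float32)); print("cassette",c,np.median(P[:,2]),r, onz(t,[r[0]],.118))
E
python3 meas.py top0.npz side0.npz
```

```text
a px [347.79807692 198.31730769] [340 194  17  10 104] zrange [0.07573778 0.10136002 0.12400498]
b px [418.51485149 216.12871287] [407 213  24   8 101] zrange [0.07619917 0.10160349 0.12440024]
a c [ 0.593  -0.0717  0.0996] dir [-0.141 -0.603 -0.785] ends [ 0.5986 -0.0476  0.131 ] [ 0.5833 -0.113   0.0458]
b c [ 0.5385 -0.2975  0.1009] dir [-0.173 -0.705  0.688] ends [ 0.5455 -0.269   0.0731] [ 0.5317 -0.325   0.1277]
tab top [283.3 209.8] [281 207   6   7  26] [0.5552 0.1357 0.079 ]
tab side [306.2 180.7] [303 178   7   6  30] [0.5586 0.135  0.079 ]
red top [254.8 225.8] [254 225   3   2   4] [0.5026 0.2265 0.081 ]
red side none
knob top [269.9 223.7] [262 217  15  15 155] [0.5082 0.1724 0.13  ]
knob side [290.  162.6] [283 157  15  11 107] [0.5111 0.1704 0.13  ]
cassette [368.54545455 203.84848485] 0.11308170583488697 ((368.5, 204.0), (8.0, 5.0), 90.0) [[ 0.5739446  -0.13518014  0.118     ]]
```

```bash
cat > m2.py <<'E'
from h import *
t=load("top0.npz");s=load("side0.npz")
# dial: sector edge points. white skirt boundary & ring via radial profile about knob
for nm,S,c0,zz in(("top",t,None,.0),("side",s,None,0)):
    C=np.array([.508,.171])
    g=cv2.cvtColor(S["color"],cv2.COLOR_RGB2GRAY).astype(np.float32)
    for it in range(4):
        pts=[]
        for a in np.arange(0,2*np.pi,.05):
            rr=np.arange(.040,.064,.0005)
            P=np.c_[C[0]+rr*np.cos(a),C[1]+rr*np.sin(a),np.full(len(rr),.080)]
            uv=proj(S,P).astype(np.float32)
            v=cv2.remap(g,uv[:,0].reshape(1,-1),uv[:,1].reshape(1,-1),cv2.INTER_LINEAR)[0]
            d=np.diff(cv2.blur(v.reshape(1,-1),(5,1))[0]); 
            k=np.argmin(d)
            if d[k]<-2: pts.append((C[0]+rr[k]*np.cos(a),C[1]+rr[k]*np.sin(a)))
        pts=np.array(pts,float)
        for _ in range(5):
            A=np.c_[2*pts,np.ones(len(pts))];x=np.linalg.lstsq(A,(pts**2).sum(1),rcond=None)[0]
            r=np.sqrt(x[2]+x[0]**2+x[1]**2);res=abs(np.hypot(*(pts-x[:2]).T)-r); pts=pts[res<max(.0015,2*np.median(res))]
        C=x[:2]
    print(nm,"dial",C.round(4),"r",r.round(4),len(pts))
# dock dark screws in top crop coords -> px
m=np.array([[447,121],[670,177],[641,298],[420,243]])/3.6+[230,150]
P=onz(t,m-.36,.056);print(P.round(4),P.mean(0),np.arctan2(*( (P[0]-P[1])[:2]*[-1,1])),np.arctan2(*( (P[3]-P[2])[:2]*[-1,1])))
m=np.array([[162,323],[279,336],[251,528],[124,510]])/3+[250,130]
P=onz(s,m-.33,.056);print(P.round(4),P.mean(0),np.arctan2(*( (P[0]-P[3])[:2]*[-1,1])),np.arctan2(*( (P[1]-P[2])[:2]*[-1,1])))
E
python3 m2.py
```

```text
top dial [0.508  0.1763] r 0.053 110
side dial [0.5106 0.1755] r 0.0529 82
[[ 0.6483 -0.0955  0.056 ]
 [ 0.5986 -0.3021  0.056 ]
 [ 0.4867 -0.274   0.056 ]
 [ 0.5349 -0.0709  0.056 ]] [ 0.56713864 -0.18563389  0.056     ] -0.23583508225656857 -0.2328590041355388
[[ 0.5367 -0.0682  0.056 ]
 [ 0.6501 -0.0937  0.056 ]
 [ 0.6015 -0.2998  0.056 ]
 [ 0.4888 -0.2721  0.056 ]] [ 0.56926187 -0.18345251  0.056     ] -0.23058654937399184 -0.23189345732062883
```

Request:
carry_out(xyz=[[0, 0, 0], [0, 0, 0], [0, 0, 0], [0, 0, 0], [0, 0, 0], [0, 0, 0], [0, 0, 0], [0, 0, 0]], turn=[0.18, 0.18, 0.18, 0.18, 0.18, 0.18, 0.18, 0.18], hand=0)

```text
time: 1.1
position: [0.1907, 0.539, 0.226]
tcp_rot: [2.485, 1.914, -0.016]
wrist_force: [-0.1, -0.8, -0.2]
opening: 0.002
```

```bash
cat > goto.py <<'E'
from bench import ctrl
from h import *
import sys
# print shift in tool axes to world target (m), yaw of tool x (rad)
def rep(T,yaw):
    o=ctrl.get_obs();M=R.from_rotvec(o["tcp_rot"]).as_matrix()
    y=np.arctan2(M[1,0],M[0,0])
    print("t",round(o["time"],2),"pos",o["position"].round(4),"yaw",round(y,3),"tilt",M[:,2].round(3),"q6",o["joint_positions"][5].round(2),"F",o["wrist_force"].round(1),"open",round(o["opening"],3))
    if T is not None: print(" shift mm",((np.array(T)-o["position"])@M*1000).round(1))
    if yaw is not None: print(" turn",round(-((yaw-y+np.pi)%(2*np.pi)-np.pi),3))
if __name__=="__main__":
    v=[float(a) for a in sys.argv[1:]]
    rep(v[:3],v[3] if len(v)>3 else None)
E
python3 goto.py .6075 -.018 .2 1.337
```

```text
t 1.1 pos [0.1907 0.539  0.226 ] yaw 1.313 tilt [-0.005 -0.01  -1.   ] q6 1.37 F [-0.1 -0.8 -0.2] open 0.002
 shift mm [-432.   545.1   29.6]
 turn -0.024
```

Request:
carry_out(xyz=[[-31, 39, -2], [-31, 39, -2], [-31, 39, -2], [-31, 39, -2], [-31, 39, -2], [-31, 39, -2], [-31, 39, -2], [-31, 39, -1]], turn=[0, 0, 0, 0, 0, 0, 0, 0])

```text
time: 2.1
position: [0.4334, 0.2125, 0.24]
tcp_rot: [2.478, 1.922, -0.022]
wrist_force: [0.9, 0.6, 0.5]
opening: -0.002
```

```bash
python3 goto.py .6075 -.018 .2 1.337
```

```text
t 2.1 pos [0.4334 0.2125 0.24  ] yaw 1.32 tilt [-0.008 -0.013 -1.   ] q6 0.57 F [0.9 0.6 0.5] open -0.002
 shift mm [-179.4  226.1   41.5]
 turn -0.017
```

Request:
carry_out(xyz=[[-30, 38, 0], [-30, 38, 0], [-30, 38, 0], [-30, 38, 5], [-30, 38, 10], [-25, 32, 10], [0, 0, 10], [0, 0, 0]], turn=[-0.01, -0.01, 0, 0, 0, 0, 0, 0])

```text
time: 3.1
position: [0.6125, -0.0212, 0.2013]
tcp_rot: [2.468, 1.944, -0.027]
wrist_force: [-0.7, 0.8, -0.9]
opening: -0.003
```

```bash
python3 goto.py .6075 -.018 .115 1.337
python3 - <<'E'
from bench import ctrl
from h import *
for n in("top","side"):
    s=ctrl.snapshot(n); np.savez(n+"1.npz",**s)
t=load("top1.npz");s=load("side1.npz")
crop(t,300,150,450,250,5,"pics/t2.png")
crop(s,250,150,410,330,3,"pics/s2.png")
E
```

```text
t 3.1 pos [ 0.6125 -0.0212  0.2013] yaw 1.334 tilt [-0.013 -0.011 -1.   ] q6 0.1 F [-0.7  0.8 -0.9] open -0.003
 shift mm [ 3.1 -4.7 86.4]
 turn -0.003
```

View pics/s2.png

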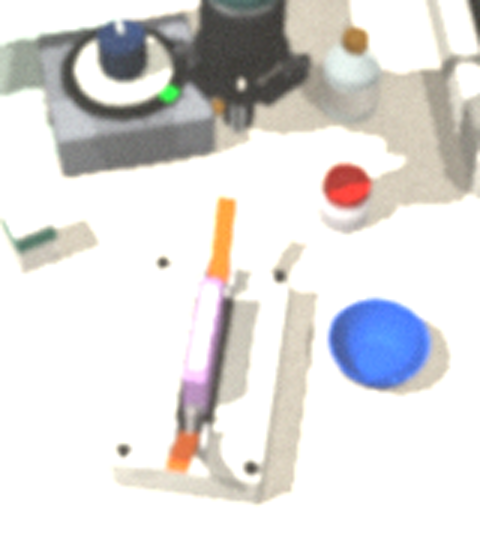

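View pics/t2.png

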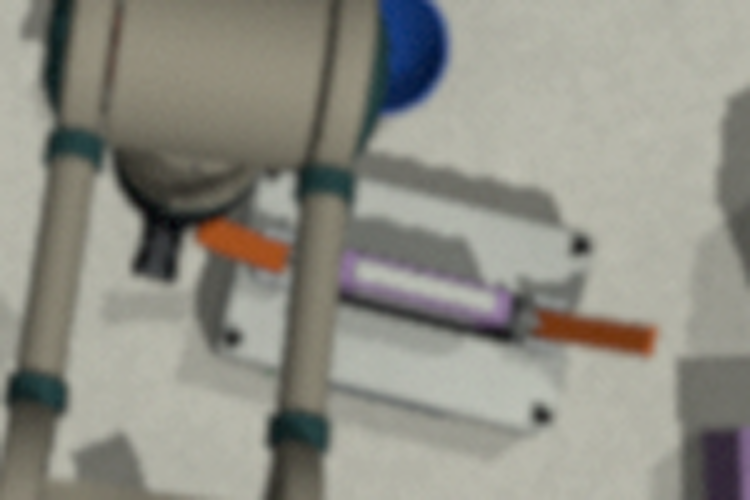

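Request:
carry_out(xyz=[[4, -5, 15], [0, 0, 18], [0, 0, 18], [0, 0, 18], [0, 0, 10], [0, 0, 0]], turn=[0, 0, 0, 0, 0, 0])

```text
time: 3.95
position: [0.604, -0.0095, 0.1216]
tcp_rot: [2.459, 1.953, -0.022]
wrist_force: [0.4, -0.4, 0.2]
opening: -0.002
```

```bash
python3 goto.py .5936 -.0767 .115 1.337
python3 - <<'E'
from bench import ctrl
from h import *
for n in("side",):
    s=ctrl.snapshot(n); np.savez(n+"1.npz",**s)
s=load("side1.npz")
crop(s,250,150,410,330,3,"pics/s3.png")
E
```

```text
t 3.95 pos [ 0.604  -0.0095  0.1216] yaw 1.343 tilt [-0.01 -0.01 -1.  ] q6 0.11 F [ 0.4 -0.4  0.2] open -0.002
 shift mm [-67.8   5.1   7.4]
 turn 0.006
```

View pics/s3.png

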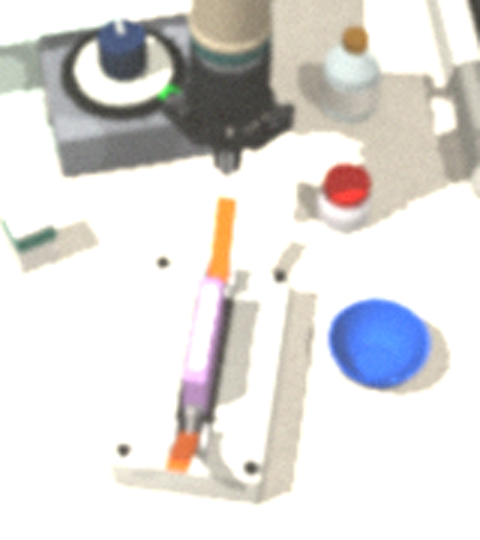

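Request:
carry_out(xyz=[[-8, 2, 5], [-8, 2, 2], [-8, 1, 0], [-8, 0, 0], [-8, 0, 0], [-8, 0, 0], [-6, 0, 0]], turn=[0, 0, 0, 0, 0, 0, 0])

```text
time: 4.88
position: [0.6036, -0.0409, 0.127]
tcp_rot: [-2.453, -1.924, -0.055]
wrist_force: [-1.3, 10.1, 7.7]
opening: -0.003
```

```bash
python3 goto.py .5936 -.0767 .115 1.337
```

```text
t 4.88 pos [ 0.6036 -0.0409  0.127 ] yaw 1.33 tilt [ 0.013  0.04  -0.999] q6 0.01 F [-1.3 10.1  7.7] open -0.003
 shift mm [-37.6  -1.2  10.4]
 turn -0.007
```

Run:
```python
from bench import ctrl
from h import *
for n in("side","top"):
    s=ctrl.snapshot(n); np.savez(n+"1.npz",**s)
s=load("side1.npz")
crop(s,280,170,380,310,4,"pics/s4.png")
```

```text
(no output)
```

View pics/s4.png

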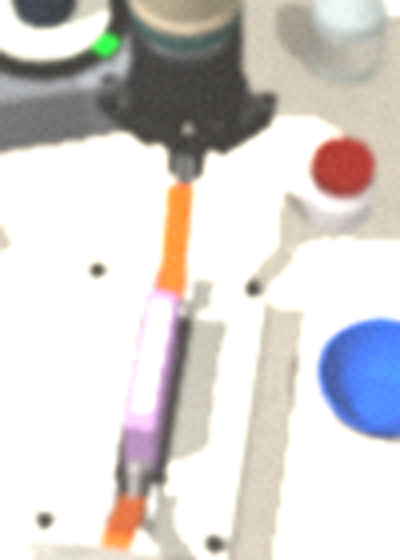

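Request:
carry_out(xyz=[[14, 0, 0], [6, 0, 10], [0, 0, 14], [0, 0, 0]], turn=[0, 0, 0, 0])

```text
time: 5.48
position: [0.6089, -0.0218, 0.1025]
tcp_rot: [-2.455, -1.924, -0.053]
wrist_force: [0.2, -0.6, 0.4]
opening: -0.001
```

```bash
python3 goto.py .5936 -.0767 .105 1.337
```

```text
t 5.47 pos [ 0.6089 -0.0218  0.1025] yaw 1.329 tilt [ 0.013  0.038 -0.999] q6 0.05 F [ 0.2 -0.6  0.4] open -0.001
 shift mm [-56.8  -1.7  -4.8]
 turn -0.008
```

Request:
carry_out(xyz=[[-15, 0, 0], [-20, 0, -1], [-20, 0, -1]], turn=[0, 0, 0])

```text
time: 5.85
position: [0.5986, -0.0715, 0.1073]
tcp_rot: [-2.454, -1.919, -0.074]
wrist_force: [-5.4, 14.9, 33.6]
opening: -0.004
```

```bash
python3 goto.py .5936 -.0767 .105 1.337
```

```text
t 5.85 pos [ 0.5986 -0.0715  0.1073] yaw 1.328 tilt [ 0.022  0.05  -0.999] q6 -0.05 F [-5.4 14.9 33.6] open -0.004
 shift mm [-6.4 -3.6  1.9]
 turn -0.009
```

Run:
```python
from bench import ctrl
from h import *
for n in("side","top"):
    s=ctrl.snapshot(n); np.savez(n+"1.npz",**s)
s=load("side1.npz")
crop(s,280,170,380,310,4,"pics/s5.png")
s=load("top1.npz");crop(s,300,150,450,250,5,"pics/t5.png")
print(ctrl.get_obs()["wrist_force"])
```

```text
[1.80998113 3.55606545 0.54766438]
```

View pics/s5.png

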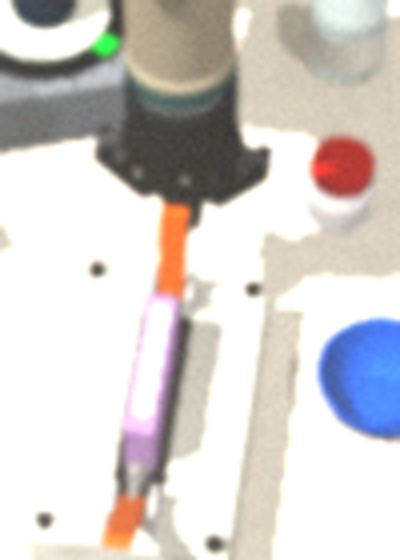

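View pics/t5.png

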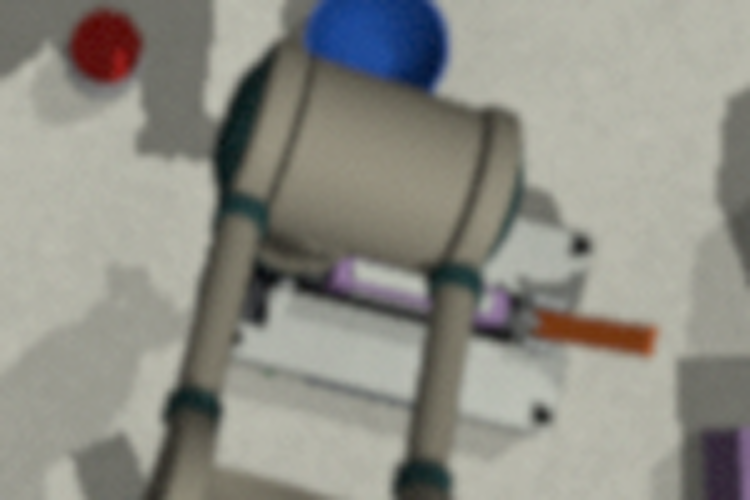

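```bash
cat > out.py <<'E'
from bench import ctrl
from h import *
C=np.array([.568,-.1845]);n=np.array([np.sin(.233),np.cos(.233)]);e=np.array([n[1],-n[0]])
o=ctrl.get_obs();p=o["position"];d=p[:2]-C
print("dock y %.1f x %.1f z %.1f mm"%(d@n*1e3,d@e*1e3,p[2]*1e3),"outward a %.1f b %.1f"%(d@n*1e3-88,-d@n*1e3-88), "Fdock y %.1f x %.1f z %.1f"%(o["wrist_force"][:2]@n,o["wrist_force"][:2]@e,o["wrist_force"][2]),R.from_rotvec(o["tcp_rot"]).as_matrix()[:,2].round(3),round(o["time"],2))
E
python3 out.py
python3 - <<'E'
from h import *
s=load("side1.npz")
# lever a in side view: orange depth points
m=mask(s,3,18,130,80,(310,205,340,250));ys,xs=np.nonzero(m);P=cloud(s,np.c_[xs,ys])
C=np.array([.568,-.1845]);n=np.array([np.sin(.233),np.cos(.233)])
q=np.c_[(P[:,:2]-C)@n-.088,P[:,2]-.068]*1000
i=np.argsort(q[:,1]); print(q[i][::max(1,len(i)//15)].round(0).tolist())
E
```

```text
dock y 113.2 x 5.0 z 106.8 mm outward a 25.2 b -201.2 Fdock y 3.9 x 0.9 z 0.5 [ 0.023  0.043 -0.999] 5.95
[[-2.0, 4.0], [-3.0, 12.0], [-4.0, 17.0], [1.0, 24.0], [2.0, 29.0], [2.0, 35.0], [2.0, 42.0], [-4.0, 46.0], [3.0, 52.0], [2.0, 59.0], [7.0, 62.0], [4.0, 68.0], [7.0, 72.0], [6.0, 77.0], [10.0, 79.0], [13.0, 84.0]]
```

Request:
carry_out(xyz=[[-8, -3, 0], [-8, 0, 0]], turn=[0, 0])

```text
time: 6.2
position: [0.5944, -0.0836, 0.108]
tcp_rot: [-2.458, -1.908, -0.097]
wrist_force: [9.7, 34.8, 0.8]
opening: -0.002
```

```bash
python3 out.py
```

```text
dock y 104.3 x 2.4 z 108.0 mm outward a 16.3 b -192.3 Fdock y 36.1 x 1.4 z 0.8 [ 0.031  0.061 -0.998] 6.2
```

Request:
carry_out(xyz=[[25, 0, 0], [15, 0, -40], [0, 0, -50]], turn=[0, 0, 0])

```text
time: 6.58
position: [0.5976, -0.0524, 0.1976]
tcp_rot: [-2.454, -1.9, -0.083]
wrist_force: [1.4, -1.5, 1.2]
opening: 0.001
```

```bash
python3 out.py
python3 - <<'E'
from bench import ctrl
from h import *
for n in("side","top"):
    s=ctrl.snapshot(n); np.savez(n+"1.npz",**s)
s=load("side1.npz")
crop(s,280,170,380,310,4,"pics/s6.png")
m=mask(s,3,18,130,80,(310,200,340,250));ys,xs=np.nonzero(m);P=cloud(s,np.c_[xs,ys])
C=np.array([.568,-.1845]);n=np.array([np.sin(.233),np.cos(.233)])
q=np.c_[(P[:,:2]-C)@n-.088,P[:,2]-.068]*1000
i=np.argsort(q[:,1]); print(q[i][::max(1,len(i)//15)].round(0).tolist())
E
```

```text
dock y 135.4 x -1.7 z 197.6 mm outward a 47.4 b -223.4 Fdock y -1.1 x 1.8 z 1.2 [ 0.02   0.062 -0.998] 6.58
[[-3.0, 2.0], [-7.0, 10.0], [-3.0, 17.0], [-5.0, 22.0], [-8.0, 28.0], [-6.0, 36.0], [-6.0, 43.0], [-7.0, 46.0], [-6.0, 50.0], [-5.0, 59.0], [-6.0, 63.0], [-6.0, 69.0], [-8.0, 76.0], [-9.0, 78.0], [-1.0, 80.0], [-10.0, 83.0]]
```

View pics/s6.png

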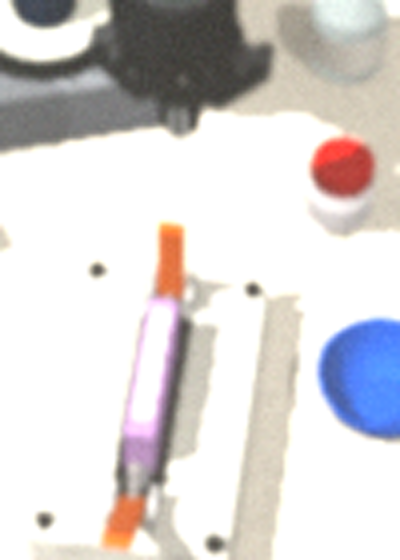

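```bash
python3 - <<'E'
from h import *
t=load("top0.npz")
print(onz(t,[[453,185],[453,210],[493,185],[493,210]],.16).round(3))
print(onz(t,[[441,236],[506,236],[441,302]],.075).round(3))
d=cloud(t,[[x,y] for x in range(430,500,5) for y in (190,200,210,220,230,240)]).round(3)
g=d[:,2].reshape(-1,6).T
print(g)
C=np.array([.568,-.1845]);n=np.array([np.sin(.233),np.cos(.233)])
P=cloud(t,[[x,y] for x in range(448,500) for y in range(175,215)]);P=P[P[:,2]>.08];print(P.min(0),P.max(0),(-(P[:,:2]-C)@n-.088).min())
E
python3 goto.py .5264 -.3597 .2 1.337
```

```text
[[ 0.632 -0.388  0.16 ]
 [ 0.555 -0.386  0.16 ]
 [ 0.633 -0.511  0.16 ]
 [ 0.556 -0.508  0.16 ]]
[[ 0.476 -0.378  0.075]
 [ 0.478 -0.59   0.075]
 [ 0.266 -0.374  0.075]]
[[ 5.00e-03  5.00e-03 -4.00e-03 -0.00e+00  2.00e-03  3.80e-02  8.00e-02
   1.06e-01  1.06e-01  1.19e-01  1.28e-01  1.61e-01  1.11e-01 -1.00e-03]
 [ 3.00e-03 -3.00e-03  1.28e+00 -1.00e-03 -1.00e-03  4.80e-02  1.28e+00
   1.09e-01  1.15e-01  1.26e-01  1.47e-01  1.59e-01  1.11e-01  3.00e-03]
 [ 3.00e-03  3.00e-03 -0.00e+00  1.00e-03 -1.00e-03  2.70e-02  5.60e-02
   7.60e-02  9.00e-02  9.80e-02  1.06e-01  1.08e-01  1.04e-01 -2.00e-03]
 [ 1.19e-01 -2.00e-03  3.00e-03  1.00e-03  1.00e-03  3.00e-03  2.00e-03
   3.00e-03  3.00e-03  4.00e-03  2.00e-03  1.00e-03  4.00e-03 -2.00e-03]
 [ 0.00e+00  3.00e-03  3.00e-03  1.00e-03 -1.00e-03 -1.00e-03  3.00e-03
   3.00e-03 -0.00e+00  0.00e+00  4.00e-03 -1.00e-03  5.00e-03  3.00e-03]
 [-1.00e-03  4.00e-03  4.00e-03  5.50e-02  4.00e-03  6.00e-03  6.00e-03
   2.00e-03  5.00e-03  3.00e-03  4.00e-03  3.00e-03  5.00e-03  1.80e-02]]
[ 0.47161075 -0.53795316  0.08010136] [0.64760042 0.0393651  1.27964489] -0.2835597981035981
t 6.67 pos [ 0.6016 -0.0542  0.2033] yaw 1.318 tilt [ 0.033  0.058 -0.998] q6 -0.01 F [0.2 0.1 0.5] open 0.002
 shift mm [-314.1    4.1  -16.9]
 turn -0.019
```

Request:
carry_out(xyz=[[-45, 0, -4], [-45, 0, -4], [-45, 0, -4], [-45, 0, -4], [-45, 0, -4], [-45, 0, -3], [-40, 0, 0], [0, 0, 0]], turn=[0, 0, 0, -0.02, 0, 0, 0, 0])

```text
time: 7.68
position: [0.5148, -0.3747, 0.2017]
tcp_rot: [-2.448, -1.925, -0.082]
wrist_force: [0.4, 0.5, 0.4]
opening: -0.003
```

```bash
python3 out.py; python3 goto.py .528 -.353 .103 1.337
```

```text
dock y -197.4 x -7.9 z 201.7 mm outward a -285.4 b 109.4 Fdock y 0.6 x 0.3 z 0.4 [ 0.025  0.053 -0.998] 7.67
t 7.67 pos [ 0.5148 -0.3747  0.2017] yaw 1.333 tilt [ 0.025  0.053 -0.998] q6 -0.54 F [0.4 0.5 0.4] open -0.003
 shift mm [ 18.5   6.5 100.1]
 turn -0.004
```

Request:
carry_out(xyz=[[10, 7, 20], [4, 0, 25], [4, 0, 25], [0, 0, 22], [0, 0, 0]], turn=[0, 0, 0, 0, 0])

```text
time: 8.3
position: [0.5238, -0.3532, 0.1061]
tcp_rot: [-2.446, -1.918, -0.078]
wrist_force: [-0.0, -0.1, 0.8]
opening: -0.003
```

```bash
python3 out.py
python3 - <<'E'
from bench import ctrl
from h import *
for n in("side","top"):
    s=ctrl.snapshot(n); np.savez(n+"1.npz",**s)
s=load("side1.npz")
crop(s,260,200,380,350,4,"pics/s7.png")
E
python3 goto.py .544 -.285 .103 1.337
```

```text
dock y -174.3 x -4.1 z 106.1 mm outward a -262.3 b 86.3 Fdock y -0.1 x -0.0 z 0.8 [ 0.02   0.056 -0.998] 8.3
t 8.4 pos [ 0.5253 -0.3545  0.1084] yaw 1.33 tilt [ 0.024  0.053 -0.998] q6 -0.52 F [0.1 0.3 0.5] open -0.001
 shift mm [71.6  1.5  9.5]
 turn -0.007
```

View pics/s7.png

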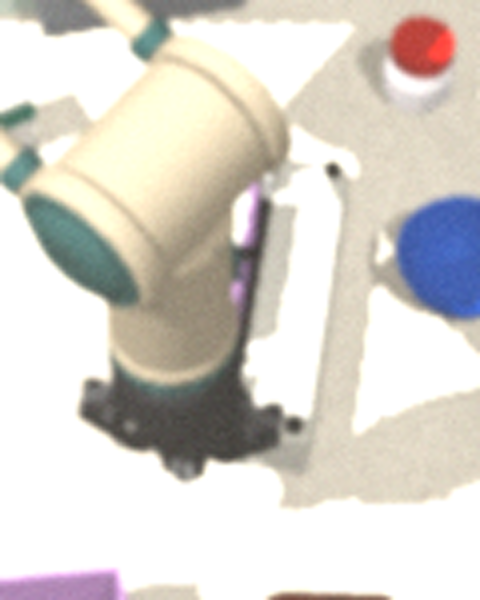

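Request:
carry_out(xyz=[[8, 1, 6], [18, 0, 1], [18, 0, 1]], turn=[0, 0, 0])

```text
time: 8.78
position: [0.5392, -0.322, 0.109]
tcp_rot: [-2.469, -1.938, -0.066]
wrist_force: [-1.6, -5.7, 4.5]
opening: 0.0
```

```bash
python3 out.py
```

```text
dock y -140.5 x 3.7 z 109.0 mm outward a -228.5 b 52.5 Fdock y -5.9 x -0.2 z 4.5 [ 0.031  0.028 -0.999] 8.78
```

Request:
carry_out(xyz=[[16, -2, 2], [16, -2, 2]], turn=[0, 0])

```text
time: 9.02
position: [0.5456, -0.2925, 0.11]
tcp_rot: [2.462, 1.934, 0.064]
wrist_force: [-0.0, -2.9, 2.5]
opening: 0.001
```

```bash
python3 out.py
```

```text
dock y -110.2 x 3.2 z 110.0 mm outward a -198.2 b 22.2 Fdock y -2.8 x 0.6 z 2.5 [ 0.039  0.017 -0.999] 9.03
```

Request:
carry_out(xyz=[[8, -2, 0], [8, 0, 0]], turn=[0, 0])

```text
time: 9.28
position: [0.5466, -0.2871, 0.1106]
tcp_rot: [2.439, 1.932, 0.036]
wrist_force: [-9.0, -29.4, -5.0]
opening: -0.003
```

```bash
python3 out.py
```

```text
dock y -104.7 x 2.9 z 110.6 mm outward a -192.7 b 16.7 Fdock y -30.6 x -2.0 z -5.0 [ 0.037 -0.009 -0.999] 9.28
```

Stop reached (30 N, outward 16.7 mm, matching lever a). Back off and rise.

Request:
carry_out(xyz=[[-25, 0, 0], [-10, 0, -40], [0, 0, -50], [0, 0, -30]], turn=[0, 0, 0, 0])

```text
time: 9.78
position: [0.5309, -0.3139, 0.227]
tcp_rot: [2.454, 1.945, 0.036]
wrist_force: [0.4, 0.5, 0.1]
opening: -0.001
```

```bash
python3 out.py; python3 goto.py .509 .176 .23 -3.1
```

```text
dock y -134.5 x -6.2 z 227.0 mm outward a -222.5 b 46.5 Fdock y 0.6 x 0.3 z 0.1 [ 0.024  0.006 -1.   ] 9.78
t 9.78 pos [ 0.5309 -0.3139  0.227 ] yaw 1.341 tilt [ 0.024  0.006 -1.   ] q6 -0.43 F [0.4 0.5 0.1] open -0.001
 shift mm [ 4.720e+02 -1.332e+02 -4.000e-01]
 turn -1.843
```

Request:
carry_out(xyz=[[52, -15, 0], [52, -15, 0], [52, -15, 0], [52, -15, 0], [52, -15, 0], [52, -15, 0], [52, -15, 0], [52, -15, 0]], turn=[0, 0, 0, 0, 0, 0, 0, 0], hand=100)

```text
time: 10.78
position: [0.5026, 0.1394, 0.2296]
tcp_rot: [-2.46, -1.941, -0.039]
wrist_force: [0.1, 0.2, -0.9]
opening: 1.0
```

```bash
python3 goto.py .509 .176 .22 -3.1;  python3 - <<'E'
from bench import ctrl
from h import *
for n in("side","top"):
    s=ctrl.snapshot(n); np.savez(n+"2.npz",**s)
s=load("side2.npz");crop(s,270,190,370,320,4,"pics/s8.png")
t=load("top2.npz");crop(t,320,170,440,250,5,"pics/t8.png")
C=np.array([.568,-.1845]);n=np.array([np.sin(.233),np.cos(.233)])
for S,box in((s,(310,200,340,250)),(s,(300,270,330,320)),(t,(330,170,375,225)),(t,(385,190,445,235))):
    m=mask(S,3,18,120,50,box);ys,xs=np.nonzero(m);
    if len(xs)==0: print("none");continue
    P=cloud(S,np.c_[xs,ys])
    q=np.c_[(P[:,:2]-C)@n,P[:,2]-.068]*1000
    i=np.argsort(q[:,1]); print(len(i),q[i][::max(1,len(i)//12)].round(0).tolist())
m=mask(t,125,160,30,40,(355,190,410,225));ys,xs=np.nonzero(m);P=cloud(t,np.c_[xs,ys]);print("cassette top z",np.percentile(P[:,2],[10,50,90]))
t0=load("top0.npz");uv=[(x,y) for x in range(371,396) for y in(206,207,208)]
for T in(t0,t):
  z=cloud(T,proj(T,onz(T,[(x,200+(x-368.5)*.25+3.5) for x in range(372,396)],.11)).round())[:,2]; print(np.median(z),z.round(3)[:24])
E
```

```text
t 10.78 pos [0.5026 0.1394 0.2296] yaw 1.336 tilt [ 0.015  0.021 -1.   ] q6 0.35 F [ 0.1  0.2 -0.9] open 1.0
 shift mm [36.9 -2.4 10.5]
 turn -1.847
95 [[82.0, 6.0], [81.0, 12.0], [80.0, 19.0], [80.0, 25.0], [81.0, 32.0], [82.0, 36.0], [84.0, 46.0], [83.0, 52.0], [81.0, 56.0], [82.0, 65.0], [84.0, 70.0], [81.0, 76.0], [84.0, 79.0], [85.0, 81.0]]
96 [[-33.0, -9.0], [-92.0, 9.0], [-94.0, 14.0], [-89.0, 22.0], [-91.0, 31.0], [-93.0, 35.0], [-92.0, 42.0], [-94.0, 50.0], [-91.0, 66.0], [-93.0, 74.0], [-93.0, 80.0], [-87.0, 81.0]]
26 [[72.0, -12.0], [73.0, -8.0], [87.0, 35.0], [88.0, 72.0], [92.0, 77.0], [86.0, 78.0], [88.0, 78.0], [91.0, 79.0], [83.0, 79.0], [87.0, 80.0], [86.0, 81.0], [88.0, 82.0], [90.0, 83.0]]
19 [[-85.0, 44.0], [-86.0, 52.0], [-84.0, 73.0], [-87.0, 73.0], [-84.0, 74.0], [-89.0, 76.0], [-85.0, 76.0], [-85.0, 78.0], [-87.0, 78.0], [-90.0, 78.0], [-88.0, 79.0], [-91.0, 80.0], [-86.0, 80.0], [-84.0, 81.0], [-89.0, 81.0], [-92.0, 81.0], [-87.0, 82.0], [-91.0, 83.0], [-89.0, 84.0]]
cassette top z [0.06686834 0.10320066 0.10760759]
0.11942458818926915 [0.119 0.119 0.118 0.117 0.122 0.121 0.119 0.117 0.119 0.121 0.121 0.119
 0.12  0.118 0.118 0.12  0.119 0.116 0.12  0.12  0.117 0.121 0.122 0.122]
0.10935447630337147 [0.107 0.106 0.105 0.109 0.11  0.107 0.11  0.113 0.11  0.109 0.108 0.11
 0.11  0.109 0.108 0.113 0.11  0.108 0.11  0.108 0.111 0.108 0.109 0.11 ]
```

View pics/s8.png

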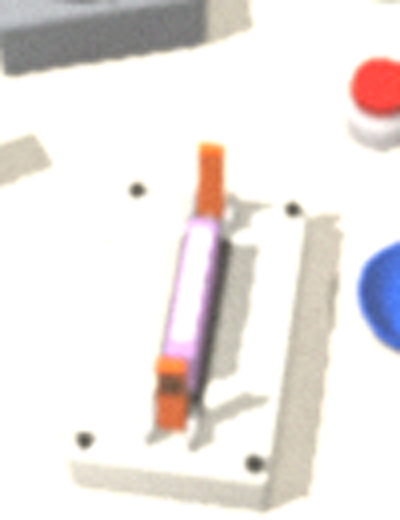

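View pics/t8.png

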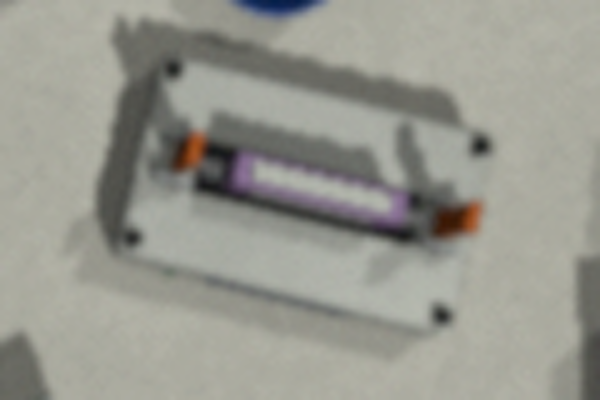

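Request:
carry_out(xyz=[[36, -2, 5], [0, 0, 0], [0, 0, 0], [0, 0, 0], [0, 0, 0], [0, 0, 0], [0, 0, 0], [0, 0, 0]], turn=[0, -0.185, -0.185, -0.185, -0.185, -0.185, -0.185, -0.185])

```text
time: 11.88
position: [0.4967, 0.1823, 0.2197]
tcp_rot: [-0.748, -3.035, -0.038]
wrist_force: [0.7, -0.1, -0.4]
opening: 1.001
```

Request:
carry_out(xyz=[[0, 0, 0], [0, 0, 0], [0, 0, 0], [0, 0, 0]], turn=[-0.185, -0.185, -0.18, 0])

```text
time: 12.38
position: [0.4913, 0.1823, 0.2171]
tcp_rot: [0.118, -3.119, -0.046]
wrist_force: [0.7, 0.9, 0.4]
opening: 0.998
```

```bash
python3 goto.py .509 .176 .091 -3.1;  python3 - <<'E'
from bench import ctrl
from h import *
s=ctrl.snapshot("side"); np.savez("side3.npz",**s)
crop(s,250,110,350,230,4,"pics/s9.png")
C=np.array([.568,-.1845]);n=np.array([np.sin(.233),np.cos(.233)])
for S,box in((s,(310,200,340,250)),(s,(300,270,330,320)),(load("side2.npz"),(310,200,340,250)),(load("side2.npz"),(300,270,330,320))):
    m=mask(S,3,18,120,50,box);ys,xs=np.nonzero(m);P=cloud(S,np.c_[xs,ys])
    q=np.c_[(P[:,:2]-C)@n,P[:,2]-.068]*1000
    k=(q[:,1]>5)&(q[:,1]<76);q=q[k]
    l=cv2.fitLine(q.astype(np.float32),cv2.DIST_HUBER,0,.01,.01).ravel(); print(l.round(3),"lean",np.arctan(l[0]/l[1]).round(3))
E
```

```text
t 12.38 pos [0.4913 0.1823 0.2171] yaw -3.066 tilt [-0.021  0.029 -0.999] q6 -1.46 F [0.7 0.9 0.4] open 0.998
 shift mm [-19.5 -11.4 125.5]
 turn 0.034
[ 0.    -1.    81.877 41.7  ] lean -0.0
[ 6.0000e-03 -1.0000e+00 -9.2153e+01  3.5575e+01] lean -0.006
[ 0.     1.    82.074 40.022] lean 0.0
[ 3.0000e-03  1.0000e+00 -9.2262e+01  3.7232e+01] lean 0.003
```

View pics/s9.png

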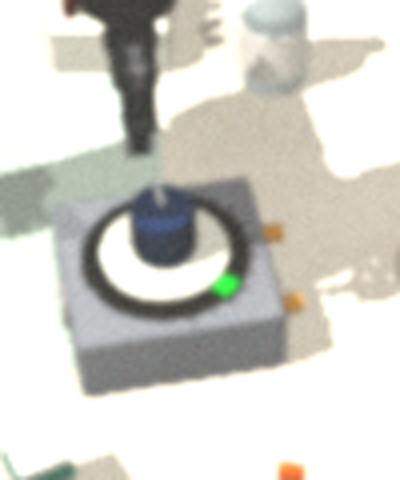

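Request:
carry_out(xyz=[[-20, -12, 0], [0, 0, 20], [0, 0, 20], [0, 0, 10], [0, 0, 0]], turn=[0, 0, 0, 0, 0])

```text
time: 13.05
position: [0.5168, 0.1706, 0.1648]
tcp_rot: [0.102, -3.123, -0.045]
wrist_force: [-0.3, -0.6, -0.3]
opening: 1.001
```

```bash
python3 goto.py .509 .176 .091 -3.1;  python3 - <<'E'
from bench import ctrl
from h import *
s=ctrl.snapshot("side"); np.savez("side3.npz",**s)
crop(s,250,110,350,230,4,"pics/s10.png")
s=ctrl.snapshot("top"); 
crop(s,230,170,330,250,5,"pics/t10.png")
E
```

```text
t 13.05 pos [0.5168 0.1706 0.1648] yaw -3.076 tilt [-0.018  0.028 -0.999] q6 -1.48 F [-0.3 -0.6 -0.3] open 1.001
 shift mm [ 6.2  3.7 74.1]
 turn 0.024
```

View pics/s10.png

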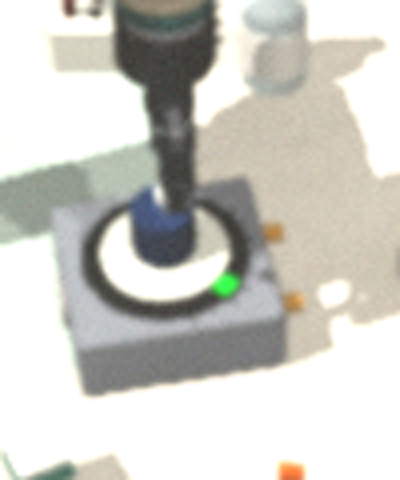

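View pics/t10.png

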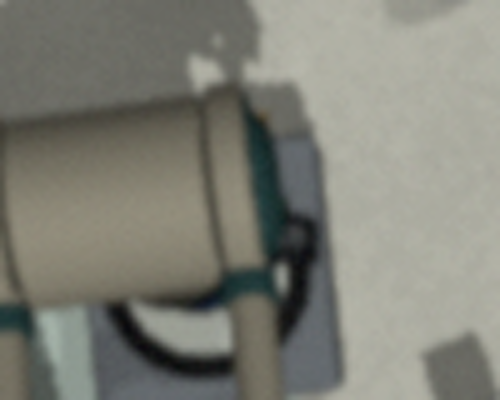

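Request:
carry_out(xyz=[[7, 4, 5], [0, 0, 15], [0, 0, 15], [0, 0, 5], [0, 0, 0]], turn=[0, 0, 0, 0, 0])

```text
time: 13.78
position: [0.509, 0.1762, 0.1243]
tcp_rot: [0.103, -3.126, -0.046]
wrist_force: [-0.0, -0.2, 0.6]
opening: 1.0
```

```bash
python3 goto.py .509 .176 .091 -3.1
```

```text
t 13.78 pos [0.509  0.1762 0.1243] yaw -3.075 tilt [-0.014  0.029 -0.999] q6 -1.47 F [-0.  -0.2  0.6] open 1.0
 shift mm [-0.4 -1.2 33.3]
 turn 0.025
```

Request:
carry_out(xyz=[[0, 0, 12], [0, 0, 12], [0, 0, 6], [0, 0, 0]], turn=[0, 0, 0, 0])

```text
time: 14.28
position: [0.5089, 0.1771, 0.0922]
tcp_rot: [0.103, -3.127, -0.046]
wrist_force: [1.0, -0.3, -0.8]
opening: 0.999
```

Request:
carry_out(xyz=[[0, 0, 0], [0, 0, 0], [0, 0, 0], [0, 0, 0]], turn=[0, 0, 0, 0], hand=40, newtons=40)

```text
time: 14.78
position: [0.5093, 0.1766, 0.093]
tcp_rot: [0.104, -3.128, -0.044]
wrist_force: [-0.3, 1.4, -2.7]
opening: 0.603
```

```bash
python3 goto.py .509 .176 .091 -3.1
```

```text
t 14.78 pos [0.5093 0.1766 0.093 ] yaw -3.075 tilt [-0.012  0.028 -1.   ] q6 -1.47 F [-0.3  1.4 -2.7] open 0.603
 shift mm [ 0.3 -0.6  2. ]
 turn 0.025
```

Request:
carry_out(xyz=[[0, 0, 0], [0, 0, 0], [0, 0, 0], [0, 0, 0]], turn=[0.15, 0.15, 0.15, 0.15])

```text
time: 15.28
position: [0.5094, 0.1763, 0.093]
tcp_rot: [-0.849, -3.005, -0.035]
wrist_force: [-1.2, -0.6, 0.4]
opening: 0.604
```

```bash
python3 goto.py .5093 .1766 .093 -3.075
```

```text
t 15.28 pos [0.5094 0.1763 0.093 ] yaw 2.591 tilt [-0.012  0.027 -1.   ] q6 -0.85 F [-1.2 -0.6  0.4] open 0.604
 shift mm [ 0.2  0.2 -0. ]
 turn -0.617
```

Request:
carry_out(xyz=[[0, 0, 0], [0, 0, 0], [0, 0, 0], [0, 0, 0], [0, 0, 0], [0, 0, 0], [0, 0, 0], [0, 0, 0]], turn=[0.17, 0.17, 0.17, 0.17, 0.17, 0.17, 0.17, 0])

```text
time: 16.27
position: [0.5091, 0.1755, 0.093]
tcp_rot: [-2.417, -1.969, -0.015]
wrist_force: [-1.8, 0.6, -0.3]
opening: 0.595
```

```bash
python3 goto.py .5093 .1766 .093 -3.075;  python3 - <<'E'
from bench import ctrl
from h import *
for n,b,k in(("side",(250,110,350,230),4),("top",(230,170,330,250),5)):
    s=ctrl.snapshot(n); np.savez(n+"4.npz",**s)
    crop(s,*b,k,f"pics/{n}_11.png")
E
```

```text
t 16.27 pos [0.5091 0.1755 0.093 ] yaw 1.367 tilt [-0.008  0.025 -1.   ] q6 0.37 F [-1.8  0.6 -0.3] open 0.595
 shift mm [ 1.1 -0.   0. ]
 turn -1.841
```

View pics/side_11.png

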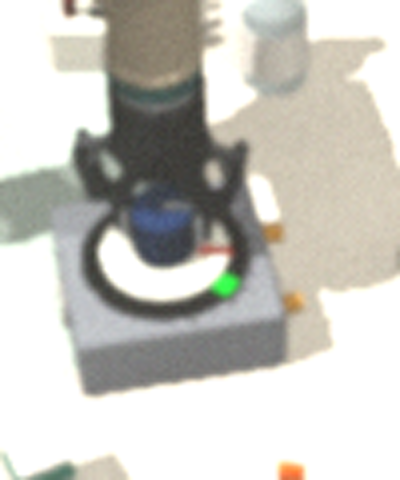

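View pics/top_11.png

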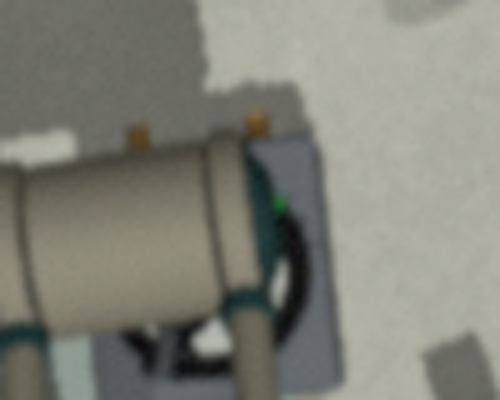

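```bash
cat > ang.py <<'E'
from h import *
import sys
s=load(sys.argv[1]); D=np.array([.5106,.1755])
def A(P): return np.arctan2(P[:,0]-D[0],P[:,1]-D[1])
m=mask(s,50,75,120,60,(255,145,330,210));ys,xs=np.nonzero(m);w=s["color"][ys,xs,1].astype(float)
P=onz(s,np.c_[xs,ys],.079);print("tab",np.average(A(P),weights=w).round(3),len(xs),P.mean(0).round(4))
c=s["color"].astype(float);ex=c[...,0]-np.maximum(c[...,1],c[...,2])
b=np.zeros_like(ex);b[150:205,262:325]=1
m=(ex*b>25);ys,xs=np.nonzero(m);P=onz(s,np.c_[xs,ys],.081);r=np.hypot(*(P[:,:2]-D).T);k=(r>.03)&(r<.06)
print("ptr",np.average(A(P[k]),weights=ex[ys,xs][k]).round(3) if k.any() else None,k.sum());print(np.c_[xs,ys,A(P).round(2),r.round(3),ex[ys,xs]][k][:25])
E
python3 ang.py side4.npz
```

```text
tab 2.275 30 [0.5584 0.135  0.079 ]
ptr 1.685 17
[[3.01e+02 1.71e+02 1.53e+00 3.40e-02 3.00e+01]
 [3.02e+02 1.71e+02 1.54e+00 3.70e-02 3.10e+01]
 [3.00e+02 1.72e+02 1.66e+00 3.10e-02 3.30e+01]
 [3.01e+02 1.72e+02 1.66e+00 3.40e-02 4.50e+01]
 [3.02e+02 1.72e+02 1.66e+00 3.70e-02 4.50e+01]
 [3.03e+02 1.72e+02 1.66e+00 4.00e-02 4.20e+01]
 [3.04e+02 1.72e+02 1.66e+00 4.40e-02 4.20e+01]
 [3.05e+02 1.72e+02 1.66e+00 4.70e-02 3.80e+01]
 [3.06e+02 1.72e+02 1.66e+00 5.00e-02 4.00e+01]
 [3.07e+02 1.72e+02 1.66e+00 5.30e-02 3.80e+01]
 [3.00e+02 1.73e+02 1.80e+00 3.10e-02 2.60e+01]
 [3.01e+02 1.73e+02 1.79e+00 3.40e-02 2.90e+01]
 [3.02e+02 1.73e+02 1.78e+00 3.80e-02 2.70e+01]
 [3.03e+02 1.73e+02 1.77e+00 4.10e-02 2.60e+01]
 [3.05e+02 1.73e+02 1.75e+00 4.70e-02 2.60e+01]
 [3.06e+02 1.73e+02 1.75e+00 5.00e-02 3.00e+01]
 [3.07e+02 1.73e+02 1.74e+00 5.40e-02 3.20e+01]]
```

Request:
carry_out(xyz=[[0, 0, 0], [0, 0, 0], [0, 0, 0], [0, 0, 0], [0, 0, 0]], turn=[0.16, 0.16, 0.14, 0.1, 0])

```text
time: 17.0
position: [0.5084, 0.1755, 0.093]
tcp_rot: [-2.868, -1.221, -0.003]
wrist_force: [-1.7, 0.3, -0.8]
opening: 0.603
```

```bash
python3 goto.py .5093 .1766 .093 -3.075;  python3 - <<'E'
from bench import ctrl
from h import *
for n,b,k in(("side",(270,140,330,200),8),("top",(230,170,330,250),5)):
    s=ctrl.snapshot(n); np.savez(n+"5.npz",**s)
    crop(s,*b,k,f"pics/{n}_12.png")
E
python3 ang.py side5.npz
```

```text
t 17.0 pos [0.5084 0.1755 0.093 ] yaw 0.805 tilt [-0.008  0.023 -1.   ] q6 0.94 F [-1.7  0.3 -0.8] open 0.603
 shift mm [ 1.4 -0.1 -0. ]
 turn -2.403
tab 2.272 31 [0.5586 0.1354 0.079 ]
ptr 2.223 19
[[2.99e+02 1.75e+02 2.10e+00 3.10e-02 3.40e+01]
 [2.98e+02 1.76e+02 2.28e+00 3.00e-02 3.50e+01]
 [2.99e+02 1.76e+02 2.22e+00 3.30e-02 4.80e+01]
 [3.00e+02 1.76e+02 2.17e+00 3.60e-02 5.00e+01]
 [3.01e+02 1.76e+02 2.13e+00 3.90e-02 4.70e+01]
 [3.02e+02 1.76e+02 2.10e+00 4.10e-02 3.60e+01]
 [2.99e+02 1.77e+02 2.32e+00 3.60e-02 3.00e+01]
 [3.00e+02 1.77e+02 2.27e+00 3.80e-02 5.20e+01]
 [3.01e+02 1.77e+02 2.22e+00 4.10e-02 7.70e+01]
 [3.02e+02 1.77e+02 2.19e+00 4.40e-02 7.90e+01]
 [3.03e+02 1.77e+02 2.15e+00 4.60e-02 6.30e+01]
 [3.04e+02 1.77e+02 2.12e+00 4.90e-02 3.70e+01]
 [3.00e+02 1.78e+02 2.35e+00 4.10e-02 2.90e+01]
 [3.01e+02 1.78e+02 2.31e+00 4.30e-02 5.70e+01]
 [3.02e+02 1.78e+02 2.27e+00 4.60e-02 8.30e+01]
 [3.03e+02 1.78e+02 2.23e+00 4.90e-02 8.80e+01]
 [3.04e+02 1.78e+02 2.19e+00 5.10e-02 5.40e+01]
 [3.02e+02 1.79e+02 2.34e+00 4.90e-02 4.30e+01]
 [3.03e+02 1.79e+02 2.30e+00 5.10e-02 4.90e+01]]
```

View pics/side_12.png

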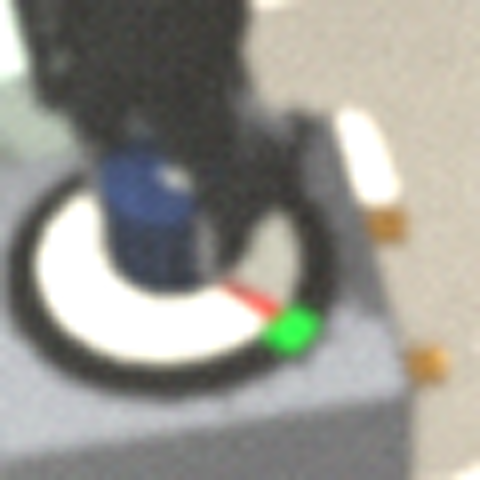

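View pics/top_12.png

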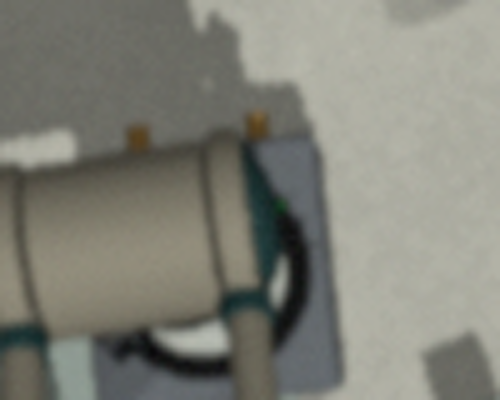

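Request:
carry_out(xyz=[[0, 0, 0], [0, 0, 0]], turn=[0.05, 0])

```text
time: 17.35
position: [0.5084, 0.1755, 0.093]
tcp_rot: [-2.896, -1.154, -0.002]
wrist_force: [-2.2, 1.4, -0.5]
opening: 0.598
```

```bash
python3 goto.py .5093 .1766 .093 -3.075;  python3 - <<'E'
from bench import ctrl
from h import *
for n,b,k in(("side",(270,140,330,200),8),):
    s=ctrl.snapshot(n); np.savez(n+"6.npz",**s)
    crop(s,*b,k,f"pics/{n}_13.png")
    s2=ctrl.snapshot(n);s["color"]=s2["color"];np.savez(n+"6b.npz",**s)
E
python3 ang.py side6.npz|grep -v '\[ *\[*[23]\..*e'; python3 ang.py side6b.npz|egrep 'tab|ptr'
```

```text
t 17.35 pos [0.5084 0.1755 0.093 ] yaw 0.758 tilt [-0.008  0.023 -1.   ] q6 0.98 F [-2.2  1.4 -0.5] open 0.598
 shift mm [ 1.4 -0.2  0. ]
 turn -2.45
tab 2.271 31 [0.5586 0.1354 0.079 ]
ptr 2.274 18
tab 2.271 31 [0.5586 0.1354 0.079 ]
ptr 2.274 18
```

View pics/side_13.png

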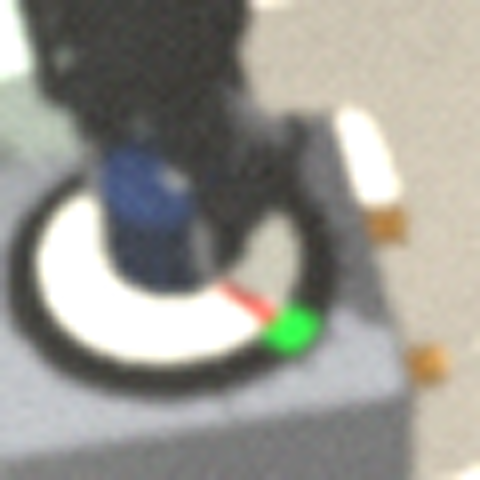

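Request:
carry_out(xyz=[[0, 0, 0], [0, 0, -6], [0, 0, -6], [0, 0, -5]], turn=[0, 0, 0, 0], newtons=60)

```text
time: 17.95
position: [0.5082, 0.1752, 0.1076]
tcp_rot: [-2.894, -1.154, 0.001]
wrist_force: [6.3, 4.0, -39.8]
opening: 0.589
```

```bash
python3 goto.py .5084 .1755 .108 .758
```

```text
t 17.95 pos [0.5082 0.1752 0.1076] yaw 0.759 tilt [-0.01   0.023 -1.   ] q6 0.98 F [  6.3   4.  -39.8] open 0.589
 shift mm [ 0.3 -0.1 -0.3]
 turn 0.001
```

Request:
carry_out(xyz=[[0, 0, 0], [0, 0, 0]], turn=[0, 0])

```text
time: 18.2
position: [0.5085, 0.1753, 0.1072]
tcp_rot: [-2.894, -1.154, 0.001]
wrist_force: [-0.1, 2.1, -5.8]
opening: 0.593
```

```bash
python3 goto.py .5084 .1755 .108 .758;  python3 - <<'E'
from bench import ctrl
from h import *
for n,b,k in(("side",(270,140,330,200),8),):
    s=ctrl.snapshot(n); np.savez(n+"7.npz",**s)
    crop(s,*b,k,f"pics/{n}_14.png")
E
python3 ang.py side7.npz|egrep 'tab|ptr'
```

```text
t 18.2 pos [0.5085 0.1753 0.1072] yaw 0.759 tilt [-0.01   0.024 -1.   ] q6 0.98 F [-0.1  2.1 -5.8] open 0.593
 shift mm [ 0.1 -0.2 -0.8]
 turn 0.001
tab 2.274 30 [0.5584 0.135  0.079 ]
ptr 2.259 21
```

View pics/side_14.png

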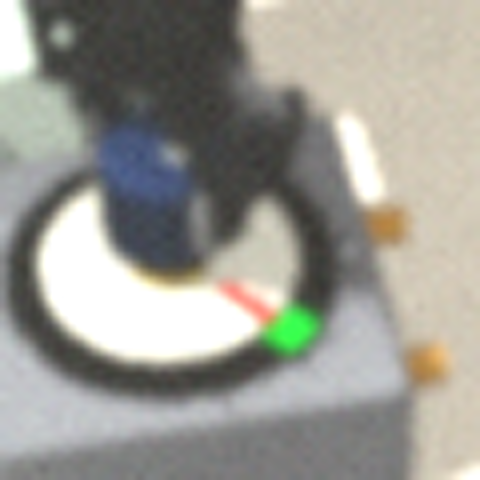

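Request:
carry_out(xyz=[[0, 0, 0], [0, 0, 0], [0, 0, 0], [0, 0, 0], [0, 0, 0]], turn=[0, 0, 0, 0, 0], hand=100)

```text
time: 18.88
position: [0.5096, 0.1753, 0.1107]
tcp_rot: [-2.895, -1.153, -0.004]
wrist_force: [0.3, -0.7, -0.6]
opening: 1.004
```

Request:
carry_out(xyz=[[0, 0, -20], [0, 0, -30], [0, 0, -40], [0, 0, -40], [-40, 0, -20], [-50, 0, 0], [-50, 0, 0], [0, 0, 0]], turn=[0, 0, 0, 0, 0, 0, 0, 0])

```text
time: 19.88
position: [0.4067, 0.0728, 0.2638]
tcp_rot: [-2.895, -1.156, -0.004]
wrist_force: [0.5, 1.4, 0.3]
opening: 1.0
```

```bash
python3 goto.py .5084 .1755 .108 .758;  python3 - <<'E'
from bench import ctrl
from h import *
for n,b,k in(("side",(250,130,350,230),6),("top",(230,150,450,270),3.6)):
    s=ctrl.snapshot(n); np.savez(n+"8.npz",**s)
    crop(s,*b,k,f"pics/{n}_15.png")
E
python3 ang.py side8.npz|egrep 'tab|ptr'
```

```text
t 19.88 pos [0.4067 0.0728 0.2638] yaw 0.759 tilt [-0.007  0.023 -1.   ] q6 0.79 F [0.5 1.4 0.3] open 1.0
 shift mm [142.8  -1.1 157.5]
 turn 0.001
tab 2.309 26 [0.5568 0.1335 0.079 ]
ptr 2.276 14
```

View pics/side_15.png

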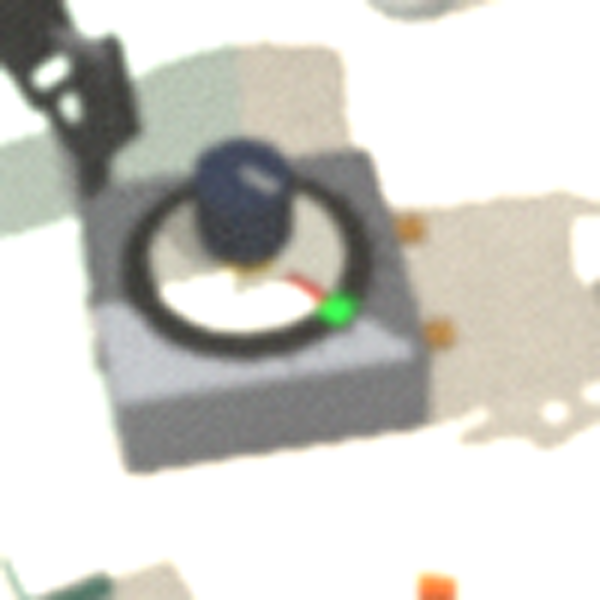

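View pics/top_15.png

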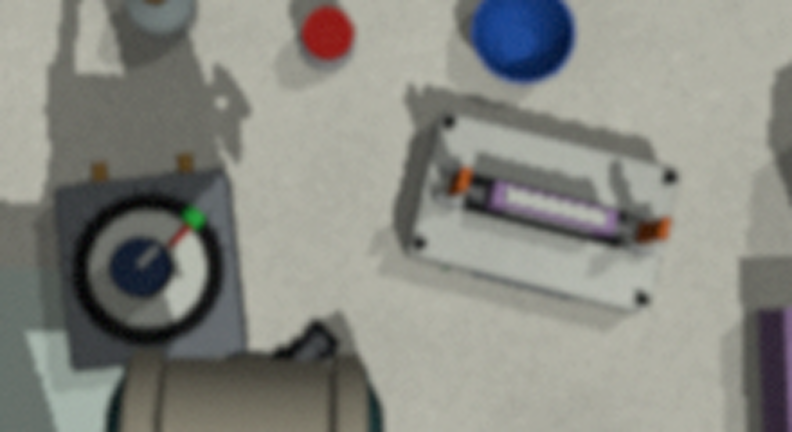

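Run:
```python
from h import *
t=load("top8.npz");t0=load("top0.npz");D=np.array([.508,.1763])
A=lambda P:np.arctan2(P[:,0]-D[0],P[:,1]-D[1])
for T in(t0,t):
    m=mask(T,50,75,120,50,(240,185,300,255));ys,xs=np.nonzero(m);P=onz(T,np.c_[xs,ys],.079);print("tab",A(P).mean().round(3),len(xs))
    c=T["color"].astype(float);ex=c[...,0]-np.maximum(c[...,1],c[...,2])
    for z in(.081,):
        b=np.zeros_like(ex);b[195:245,245:292]=1;ys,xs=np.nonzero(ex*b>20);P=onz(T,np.c_[xs,ys],z);r=np.hypot(*(P[:,:2]-D).T);k=(r>.025)&(r<.056)
        print("ptr",np.average(A(P[k]),weights=ex[ys,xs][k]).round(3),k.sum())
def h(T,u,w=3):
    z=cloud(T,[(x,y) for x in range(int(u[0])-w,int(u[0])+w+1) for y in range(int(u[1])-w,int(u[1])+w+1)])[:,2]; return np.median(z)
print("knob top z",h(t0,(269,224)),h(t,(269,224)))
for n in("top","side"):
    a,b=load(n+"0.npz"),load(n+"8.npz"); d=cv2.absdiff(a["color"],b["color"]).max(2)
s=load("side8.npz")
C=np.array([.568,-.1845]);n=np.array([np.sin(.233),np.cos(.233)])
for box in((310,200,340,250),(300,270,330,320)):
    m=mask(s,3,18,120,50,box);ys,xs=np.nonzero(m);P=cloud(s,np.c_[xs,ys]);q=np.c_[(P[:,:2]-C)@n,P[:,2]-.068]*1000
    q=q[(q[:,1]>5)&(q[:,1]<76)];l=cv2.fitLine(q.astype(np.float32),cv2.DIST_HUBER,0,.01,.01).ravel();print("lean",np.arctan(l[0]/l[1]).round(3))
z=cloud(t,np.array([(x,200+(x-368.5)*.25+3.5) for x in range(372,396)]).round())[:,2];print("cassette z",np.median(z))
cv2.imwrite("pics/top16.png",t["color"][:,:,::-1])
crop(t,245,190,300,250,9,"pics/top17.png")
```

```text
tab 2.276 27
ptr -0.114 17
tab 2.292 25
ptr 2.317 12
knob top z 0.13081562689465787 0.14525495269196442
lean -0.009
lean 0.018
cassette z 0.10930418360925032
```

View pics/top17.png

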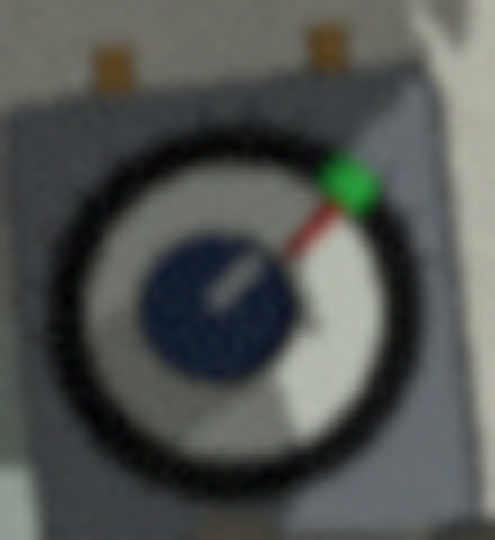

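View pics/top16.png

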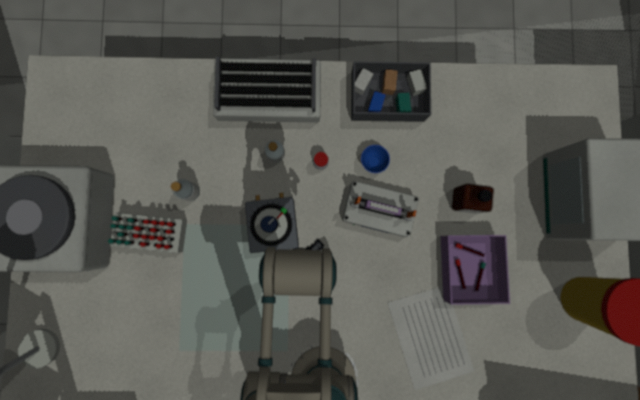

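Run:
```python
from h import *
def scan(S,D,kind):
    c=S["color"].astype(np.float32)
    c=c-0
    r=(c[...,0]/(c.sum(2)+15)) if kind=="r" else (c[...,1]/(c.sum(2)+15))
    rr,z=(np.arange(.036,.0505,.001),.081) if kind=="r" else (np.arange(.056,.067,.001),.079)
    a=np.arange(1.9,2.7,.005) if not init or kind=="g" else np.arange(-.5,.3,.005)
    P=np.array([[D[0]+q*np.sin(t),D[1]+q*np.cos(t),z] for t in a for q in rr])
    uv=proj(S,P).astype(np.float32)
    v=cv2.remap(r.astype(np.float32),uv[:,0].reshape(len(a),-1),uv[:,1].reshape(len(a),-1),cv2.INTER_CUBIC).mean(1)
    w=np.clip(v-np.median(v)-.3*(v.max()-np.median(v)),0,None)
    k=np.argmax(v);w[abs(a-a[k])>.25]=0
    return (w*a).sum()/w.sum()
for f,D in(("top0",(.508,.1763)),("top8",(.508,.1763)),("side5",(.5106,.1755)),("side6",(.5106,.1755)),("side7",(.5106,.1755)),("side8",(.5106,.1755))):
    init=f=="top0";S=load(f+".npz")
    for dx,dy in((0,0),(.0015,0),(0,.0015)):
        d=(D[0]+dx,D[1]+dy); p,g=scan(S,d,"r"),scan(S,d,"g"); print(f,dx,dy,"ptr %.3f tab %.3f diff %.3f"%(p,g,p-g))
```

```text
top0 0 0 ptr -0.117 tab 2.281 diff -2.398
top0 0.0015 0 ptr -0.152 tab 2.297 diff -2.449
top0 0 0.0015 ptr -0.121 tab 2.299 diff -2.421
top8 0 0 ptr 2.317 tab 2.289 diff 0.028
top8 0.0015 0 ptr 2.341 tab 2.306 diff 0.035
top8 0 0.0015 ptr 2.343 tab 2.306 diff 0.037
side5 0 0 ptr 2.216 tab 2.280 diff -0.064
side5 0.0015 0 ptr 2.240 tab 2.297 diff -0.058
side5 0 0.0015 ptr 2.241 tab 2.296 diff -0.055
side6 0 0 ptr 2.268 tab 2.273 diff -0.005
side6 0.0015 0 ptr 2.293 tab 2.291 diff 0.002
side6 0 0.0015 ptr 2.292 tab 2.288 diff 0.004
side7 0 0 ptr 2.276 tab 2.277 diff -0.001
side7 0.0015 0 ptr 2.302 tab 2.294 diff 0.008
side7 0 0.0015 ptr 2.300 tab 2.292 diff 0.007
side8 0 0 ptr 2.271 tab 2.304 diff -0.033
side8 0.0015 0 ptr 2.298 tab 2.322 diff -0.025
side8 0 0.0015 ptr 2.295 tab 2.319 diff -0.025
```

Request:
carry_out(xyz=[[-34, 36, -5], [-34, 36, -5], [-34, 36, -5], [-34, 36, -5], [-34, 36, -5], [-34, 36, 0], [0, 0, 0]], turn=[0, 0, 0, 0, 0, 0, 0])

```text
time: 20.85
position: [0.4246, -0.2305, 0.2804]
tcp_rot: [-2.887, -1.175, -0.019]
wrist_force: [0.6, 0.2, -0.2]
opening: 0.999
```

```bash
cat > fin.py <<'E'
from bench import ctrl
from h import *
import sys
k=sys.argv[1]
for n,b,z in(("side",(250,130,350,230),6),("top",(230,180,310,260),7)):
    s=ctrl.snapshot(n); np.savez(n+k+".npz",**s)
    crop(s,*b,z,f"pics/{n}_{k}.png")
def scan(S,D,kind):
    c=S["color"].astype(np.float32)
    r=(c[...,0]/(c.sum(2)+15)) if kind=="r" else (c[...,1]/(c.sum(2)+15))
    rr,z=(np.arange(.036,.0505,.001),.081) if kind=="r" else (np.arange(.056,.067,.001),.079)
    a=np.arange(1.9,2.7,.005)
    P=np.array([[D[0]+q*np.sin(t),D[1]+q*np.cos(t),z] for t in a for q in rr]);uv=proj(S,P).astype(np.float32)
    v=cv2.remap(r,uv[:,0].reshape(len(a),-1),uv[:,1].reshape(len(a),-1),cv2.INTER_CUBIC).mean(1)
    w=np.clip(v-np.median(v)-.3*(v.max()-np.median(v)),0,None);i=np.argmax(v);w[abs(a-a[i])>.25]=0
    return (w*a).sum()/w.sum()
for f,D in(("top",(.508,.1763)),("side",(.5106,.1755))):
    S=load(f+k+".npz");p,g=scan(S,D,"r"),scan(S,D,"g"); print(f,"ptr %.3f tab %.3f diff %.3f"%(p,g,p-g))
E
python3 fin.py 9
```

```text
top ptr 2.327 tab 2.284 diff 0.043
side ptr 2.282 tab 2.279 diff 0.003
```

View pics/side_9.png

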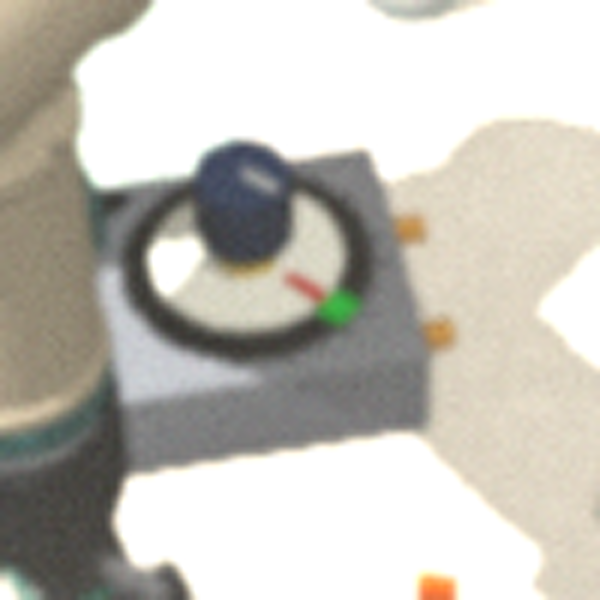

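View pics/top_9.png

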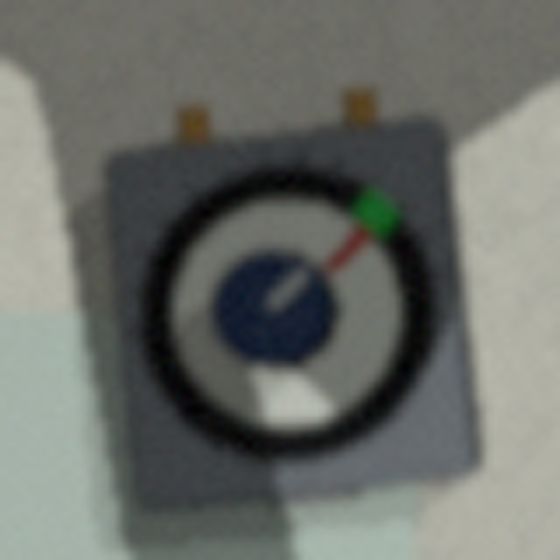

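Run:
```python
from h import *
a,b=load("side0.npz"),load("side9.npz");cv2.imwrite("pics/side_full9.png",b["color"][:,:,::-1])
a,b=load("top0.npz"),load("top9.npz")
for nm,(h0,h1,sm,box) in dict(jar=(170,8,120,(305,145,335,172)),bowl=(105,125,120,(355,140,395,175)),cap1=(8,25,100,(262,138,284,155)),cap2=(8,25,100,(168,180,190,196))).items():
    r=[]
    for T in(a,b):
        ys,xs=np.nonzero(mask(T,h0,h1,sm,40,box)); r.append((xs.mean().round(1) if len(xs) else None,ys.mean().round(1) if len(ys) else None,len(xs)))
    print(nm,r)
```

```text
jar [(np.float64(320.5), np.float64(158.7), 160), (np.float64(320.7), np.float64(158.8), 150)]
bowl [(np.float64(374.5), np.float64(158.2), 595), (np.float64(374.9), np.float64(158.6), 593)]
cap1 [(np.float64(272.5), np.float64(146.0), 60), (np.float64(272.5), np.float64(145.9), 61)]
cap2 [(np.float64(175.7), np.float64(186.0), 66), (np.float64(175.8), np.float64(186.0), 66)]
```

View pics/side_full9.png

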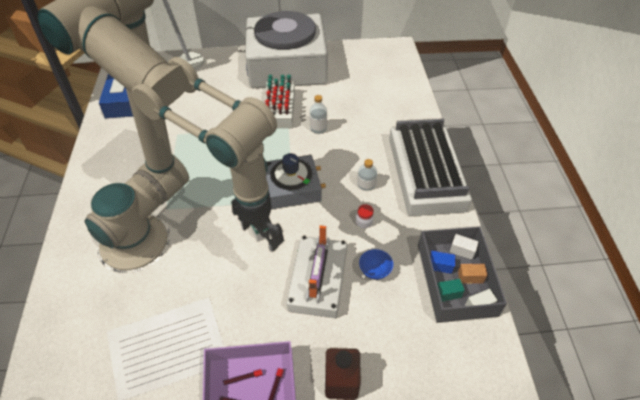

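The arm is clear of everything, so I'm handing the job in.

```bash
python3 -c "
from bench import ctrl
print(ctrl.get_obs()['time']); print(ctrl.close_job())"
```

```text
20.95
the job is handed in; nothing more can be done
None
```

I pushed both orange levers fully in, which seated the cassette. I then turned the knob to the green tab while it was pushed in, pulled it all the way out and let go. The job was handed in at 20.95 s with the gripper open and touching nothing.

- **Levers and cassette:** I pushed both levers until they met their stops, with 31 to 36 N on the closed fingers. In the last check they leaned 0.02 rad or less from upright. The cassette's top face dropped from 119 to 109 mm, the full 10 mm.
- **Knob out:** it stopped at about 14.5 mm of pull. Its top rose from 131 to 145 mm and the yellow collar shows.
- **Pointer at tab:** the two cameras disagreed slightly. The side view puts the pointer on the middle of the tab (+0.003 rad), and the top view puts it about 0.04 rad past. I did not correct it, because that would have meant turning the knob after pulling it out.
- **Tab and bystanders:** the tab's angle read the same before and after, within 0.003 rad in the top view. The jar, bowl and both bottles had not moved. I did not measure the rack, tray or jug; they look in place in the last picture. The arm hid the carton, so it was not checked, though I saw no sign that the arm touched it.
- **Lever a, first push:** the finger started to ride up on the lever's end. I backed off, lowered it and pushed again. On that second push the upward force briefly read 34 N.

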